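Lock the last cam of a flat-pack worktop shelf

ROBOT

A 6-joint arm with a two-finger parallel gripper is mounted at the origin on a cart in front of the work surface, level with it; the furniture and walls round the work are solid. World frame = base frame: x ahead of the robot, y to its left, z up, the work surface at z = 0. Lengths are in m, angles in degrees, forces in N, time in s.
With the tool pointing down it reaches from about 0.3 to 0.875 m from the base axis. Payload 6.4 kg.
Tool frame: the origin (TCP) lies on the centre line of the jaws, within the pads' length; the fingertips stand 19 mm ahead of it and the grasp point (between the pads) is the TCP; z points along the fingers, y is the line along which they close (so a half turn about z gives the same grasp; the last joint's range is limited). The gripper opens to 88 mm and grips with 3 to 60 N. Pads are 18 mm wide; open, the fingers measure 123 mm over their backs; the gripper's body (75 mm by 187 mm) begins 45 mm behind the grasp point.
Start: joints at [-76.736, 10.359, 92.074, -0, 77.567, -11.82], TCP at [0.244, -0.521, 0.225] pointing down, gripper open.
Joint ranges: [-171.53, 171.53], [-51.25, 118.39], [17.06, 147.69], [-65.23, 245.23], [0, 150.52], [-178.68, 178.68]. Speed limits (degrees/s): [147.25, 147.25, 172.46, 180, 180, 180].

INTERFACE

Orientations are given as [roll, pitch, yaw] about the fixed x, y, z axes, in that order (R = Rz(yaw) Ry(pitch) Rx(roll)).
In Python, from plant import manip, vision, job gives the robot as it stands.
- The arm moves only by the tool servo_tool, never from a script. Its argument "moves" is one flat list of numbers, 5 for each row, row after row: the shift along the tool's x, y, z in mm, then the turn about the tool's z in degrees, then the finger opening in mm, from 0 to 88.1. In form: [tx, ty, tz, twist, grip, tx, ty, tz, twist, grip, ...]. A call has 1 to 12 rows; each row is the pose to reach, as a shift and turn from the pose commanded when the call began, along the tool's axes at that moment; what a row does not reach only later rows make up. A row lasts 1/10 s, in which the tool goes at most 50 mm and 8.59 degrees, less where a joint would pass 70% of its speed; a pose out of reach is approached as far as the arm can. A call with a gripper value outside its range is refused whole. The fingers move at their own pace and stop on an object; the grip force is fixed at half the most. Time passes only in rows, so rows that repeat a pose let the fingers close. It gives the time, the measured TCP pose, the force, the opening and the grip force at its end, in the units of the state.
- manip.get_state(): the state, without advancing time (a new reading comes with each control period).
- vision.capture(name): name is "scene" or "side" or "wrist"; returns a dict with "pixels" (420x560x3 uint8, blue, green, red), "z_map" (420x560 float32, m along the optical axis (not along the pixel's ray), 0 where there is no reading), "K" (3x3 intrinsics, pixels), "k1" (the pictures are not rectified: a ray, as slopes to the right and down, at radius r is drawn at 1 + k1 r^2 times it, then the intrinsics apply), "extrinsics" (4x4, takes a point from camera to world coordinates). Camera axes: x right, y down, z forward; pixel columns grow to the right and rows downward; lengths in m; the calibration is good to about 2 mm. A picture is of the moment at which its call begins.
- job.finish_job(): hands the job in; it is judged then, once.
The state is a dict: "time_s": time; "joint_pos": joint angles; "dq": joint speeds; "effort": joint torques, N m; "ee_pos": TCP position; "orientation": TCP orientation; "wrist_force": force on the tool from outside, world axes, zero at the start; "moment": the same for the moment, N m; "width": finger opening in m; "grasp_force": force on a finger pad.
Only numpy, scipy, OpenCV 4.12 (cv2) and the standard library are available. Lean on these libraries where they do the work, as an engineer would, in place of code of your own. Each camera call takes 0.05 s, during which the arm holds its last target. There are 200 camera calls.

TASK

The small flat-pack shelf lies upside down on its mat and its right-hand leg is not yet drawn tight. Stand the orange-and-black driver upright in the slot of that leg's cam, blade fully home, and let go so that it stands there by itself; then take it afresh from above and turn the cam clockwise (seen from above) a quarter turn, right up to its stop, so that the leg is pulled tight against the board. Leave the driver standing upright in the slot, let go, and leave the mug, the pepper mill and the spice jars where they are.

Things in the scene. Friction and masses are not known exactly. Their poses are not given: they have to be found in the camera images.
- driver_center (a point): Orange-and-black flat-blade driver, 148 mm long, about 0.17 kg, lying at first with its blade pointing left, to the shelf. Point half-way along it on its centre line, 16 mm up while lying. x: handle to blade; y: blade's width; z: blade's thickness. Along x from here: square plastic handle 32 x 32 mm (faces square to y and z) -75 to +20 mm; steel shank 12 mm thick to +55; collar and blade beyond.
- driver_tip (a point): Middle of the tip of the driver's blade, +73 mm along x from driver_center, same axes. The steel blade, +60 to +73 mm, is 24 mm wide and 4 mm thick, tapering over its last 7 mm to 22 x 2 mm. Above it, +55 to +60 mm, is a round collar of 28 mm diameter that stops the blade at full depth. The driver's centre of mass lies about 10 mm from driver_center, toward the handle.
- cam_slot (a point): Middle of the open cam's slot, on the cam's flat top face, 30 mm up. Cam: 40 mm steel disc in a grey rim. x along the slot toward a small red mark (at first away from the robot), z up; axes turn with the cam. Slot 6 mm wide, 28 long, 14 deep, mouth chamfered 1.2 mm. With the blade home the collar rests on this face and the upright driver stands alone, with some 0.1 rad of turning play each way.
- cam (a joint): Angle of the cam (rad): 0 open, growing clockwise seen from above to a fixed stop at 1.571, where it is seated. It starts between 0 and 0.25, stays where it is left (friction about 0.2 N m) and, as it turns, draws the loose leg in by 5 mm in all.
- shelf: Upside-down wooden worktop shelf on a black rubber mat; it does not shift. Origin under its middle, on the worktop. Board 330 mm long (y) and 180 mm deep (x), its upper side 28 mm above the worktop. Loose leg at the -y end (right, seen from the robot); at the +y end an equal leg, already tight, with its own cam that needs nothing. The open cam's axis is 117 mm from the origin toward -y.
- leg_top (a point): Middle of the upper edge of the loose leg, 88 mm above the worktop: a wooden panel 180 mm wide (x), 18 mm thick (y), 85 mm high, standing at the board's end across a gap of up to 5 mm, with two rubber feet 3 mm high on this edge. y points along the shelf toward the other leg. Its inner face is 48 mm from the cam's axis once tight.
- pepper_mill_center (a point): Brown wooden pepper mill, 58 mm thick and 165 mm high, standing behind the shelf; the point is half-way up. To be left alone.
- spice_a_center (a point): Spice jar with red cap, 45 mm thick and 106 mm high, standing behind the shelf; the point is half-way up. To be left alone.
- spice_b_center (a point): Spice jar with white cap, 47 mm thick and 98 mm high, standing behind the shelf; the point is half-way up. To be left alone.
- mug_center (a point): Blue and white mug, 85 mm thick (118 mm with handle), 98 mm high; the point is half-way up. To be left alone.

How it is judged:
By the outcome, as a careful person would: the job done as asked, in the order asked, and still so for the second after the job is handed in, with the robot touching nothing.
It also fails if it takes over 54 s, if anything falls off the work surface, if the arm or the gripper's body presses on something with over 40 N, if the wrist force passes 120 N, or if a joint passes its speed limit or range.

## Working session

There is one attempt and no reset: what is moved stays moved. The work goes in short steps, Python scripts to look and compute and a tool call to move; the robot and the scene stay as the last step left them, time stands still between calls to the robot, and variables do not carry over. Pictures are saved under pics/ and viewed, at most 10 in all, crops included, and the job is handed in when it is done.

Besides the shell and the picture viewer there is one more tool, called after "Request:" as name(argument=value, ...), one argument or row to a line, values as JSON. servo_tool: Moves the arm, as the interface text tells. Its arguments: {"type":"object","properties":{"moves":{"type":"array","items":{"type":"number"}}},"required":["moves"]}

```bash
mkdir -p pics; cat > h.py <<'E'
import numpy as np, cv2, pickle
from plant import manip, vision, job
def cap(n, save=None):
    d=vision.capture(n)
    if save: cv2.imwrite('pics/%s.png'%save,d['pixels'])
    return d
def rays(d,uv):
    uv=np.atleast_2d(np.float64(uv)); K=d['K']
    m=np.c_[(uv[:,0]-K[0,2])/K[0,0],(uv[:,1]-K[1,2])/K[1,1]]
    s=m.copy()
    for _ in range(20): s=m/(1+d['k1']*(s**2).sum(1,keepdims=True))
    return s
def onplane(d,uv,z):
    s=rays(d,uv); E=d['extrinsics']; r=np.c_[s,np.ones(len(s))]@E[:3,:3].T; o=E[:3,3]
    return o+r*((z-o[2])/r[:,2])[:,None]
def bydepth(d,uv):
    uv=np.atleast_2d(uv); s=rays(d,uv); zz=d['z_map'][np.int32(uv[:,1]),np.int32(uv[:,0])][:,None]
    p=np.c_[s,np.ones(len(s))]*zz; E=d['extrinsics']; return p@E[:3,:3].T+E[:3,3]
def cloud(d):
    v,u=np.mgrid[0:420,0:560]; return bydepth(d,np.c_[u.ravel(),v.ravel()]).reshape(420,560,3)
def proj(d,P):
    E=d['extrinsics']; p=(np.atleast_2d(P)-E[:3,3])@E[:3,:3]; s=p[:,:2]/p[:,2:]
    s=s*(1+d['k1']*(s**2).sum(1,keepdims=True)); K=d['K']
    return np.c_[s[:,0]*K[0,0]+K[0,2],s[:,1]*K[1,1]+K[1,2]]
E
python3 - <<'E'
from h import *
np.set_printoptions(precision=4,suppress=True)
ims=[]
for n in ['scene','side','wrist']:
    d=cap(n,n+'0'); pickle.dump(d,open(n+'0.pkl','wb')); print(n,d['extrinsics'],d['K'][0],d['k1'])
    ims.append(d['pixels'])
cv2.imwrite('pics/sc_a.png',ims[0])
print(manip.get_state())
E
```

```text
scene [[-0.4866  0.5181 -0.7034  1.2399]
 [ 0.8736  0.2831 -0.3958  0.3699]
 [-0.0059 -0.8071 -0.5904  0.5998]
 [ 0.      0.      0.      1.    ]] [474.5862   0.     288.9063] -0.04837582173647141
side [[ 0.9991  0.0369 -0.0222  0.6539]
 [ 0.0384 -0.5315  0.8462 -0.7292]
 [ 0.0195 -0.8463 -0.5324  0.5316]
 [ 0.      0.      0.      1.    ]] [407.6516   0.     285.7612] -0.12035365042103145
wrist [[ 0.4241 -0.8683 -0.2572  0.309 ]
 [-0.9056 -0.407  -0.1193 -0.4892]
 [-0.0011  0.2835 -0.959   0.3836]
 [ 0.      0.      0.      1.    ]] [331.1525   0.     281.8799] -0.009366143507507092
{'time_s': 0.15, 'joint_pos': array([-76.736 ,  10.3912,  92.1157,  -0.0012,  77.5665, -11.82  ]), 'dq': array([ 0.0939, -0.1205, -0.2651, -0.0606,  0.0523,  0.0136]), 'effort': array([  0.0007, -43.423 , -34.2179,   0.0701,   0.0355,  -0.0001]), 'ee_pos': array([ 0.2437, -0.5204,  0.2247]), 'orientation': array([-179.928 ,   -0.0139,   25.0843]), 'wrist_force': array([ 0.1801, -0.5419,  0.5402]), 'moment': array([ 0.0166, -0.0068, -0.0671]), 'grasp_force': 0.0, 'width': 0.08817233353250982}
```

View pics/scene0.png

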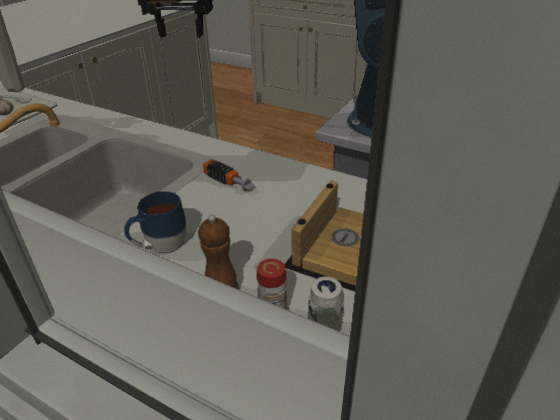

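View pics/side0.png

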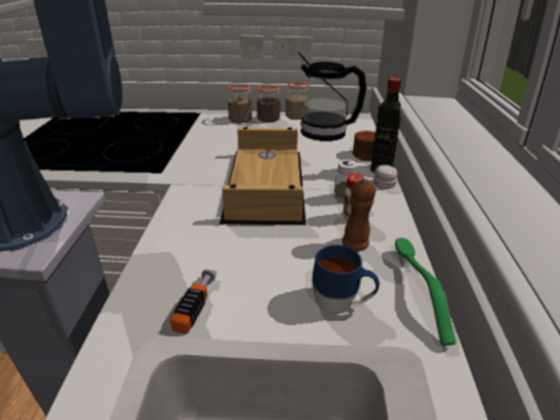

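The scene view shows the driver at about (228,175), the cam at (345,237) and the loose leg at (316,225). The side view shows the driver at about (193,300), with its blade at (210,275).

```bash
python3 - <<'E'
from h import *
np.set_printoptions(precision=4,suppress=True)
D={n:pickle.load(open(n+'0.pkl','rb')) for n in ['scene','side','wrist']}
for n in ['scene','side']:
    d=D[n]; C=cloud(d); hsv=cv2.cvtColor(d['pixels'],cv2.COLOR_BGR2HSV)
    box={'scene':(190,265,150,200),'side':(165,225,260,335)}[n]
    roi=np.zeros((420,560),bool); roi[box[2]:box[3],box[0]:box[1]]=1
    o=roi&(hsv[...,1]>170)&(hsv[...,0]<18)&(hsv[...,2]>90)
    cnt,_=cv2.findContours(np.uint8(o)*255,0,1)
    for c in cnt:
        if cv2.contourArea(c)>15:
            m=np.zeros((420,560),np.uint8); cv2.drawContours(m,[c],-1,1,-1); q=C[m>0]; q=q[d['z_map'][m>0]>0]; print(n,'orange',cv2.contourArea(c),np.median(q,0),q.min(0),q.max(0))
    q=C[roi&(C[...,2]>0.006)&(d['z_map']>0)]; q=q[q[:,2]<.06]
    print(len(q)); 
    top=q[q[:,2]>np.percentile(q[:,2],97)-.006]; r=cv2.minAreaRect(np.float32(q[:,:2]*1000)); print('rect',r,'zpct',np.percentile(q[:,2],[5,50,95])); print('toprect',cv2.minAreaRect(np.float32(top[:,:2]*1000)))
    # counter height near
    w=C[roi]; print('counter z',np.median(w[np.abs(w[:,2])<.008,2]))
# shelf from side: board top
C=cloud(D['side']); roi=np.s_[148:190,230:303]; q=C[roi].reshape(-1,3); q=q[(q[:,2]>.015)&(q[:,2]<.045)]; print('board',len(q),np.median(q,0),cv2.minAreaRect(np.float32(q[:,:2]*1000)))
q=C[148:220,225:306].reshape(-1,3); q=q[(q[:,2]>.078)&(q[:,2]<.1)]; print('leg top',len(q),np.median(q,0),cv2.minAreaRect(np.float32(q[:,:2]*1000)))
C=cloud(D['scene']); q=C[180:280,290:372].reshape(-1,3);q=q[(q[:,2]>.078)&(q[:,2]<.1)]; print('leg top sc',len(q),np.median(q,0),cv2.minAreaRect(np.float32(q[:,:2]*1000)))
q=C[205:275,325:372].reshape(-1,3);q=q[(q[:,2]>.015)&(q[:,2]<.045)]; print('board sc',np.median(q,0))
# cam ellipse in scene
print('cam sc',bydepth(D['scene'],[[345,237]]),onplane(D['scene'],[[345,237]],.03))
a=D['scene']['pixels'][150:280,190:372]; cv2.imwrite('pics/crop1.png',cv2.resize(a,None,fx=4.2,fy=4.2,interpolation=2))
E
```

```text
scene orange 65.0 [ 0.495  -0.2043  0.0296] [ 0.4767 -0.2137  0.0106] [ 0.5032 -0.1975  0.0356]
scene orange 25.0 [ 0.4826 -0.2811  0.0322] [ 0.4618 -0.2911  0.0098] [ 0.4878 -0.273   0.0369]
824
rect ((455.1347961425781, -252.4266815185547), (207.63064575195312, 162.61837768554688), 36.572513580322266) zpct [0.0065 0.0236 0.0356]
toprect ((484.2038269042969, -223.65377807617188), (133.29849243164062, 33.501163482666016), 77.71643829345703)
counter z 0.002991861449730626
side orange 180.0 [ 0.4782 -0.2844  0.0299] [ 0.4594 -0.2915  0.0091] [ 0.4896 -0.2693  0.0331]
side orange 59.5 [ 0.4916 -0.2089  0.03  ] [ 0.4763 -0.2173  0.013 ] [ 0.502  -0.1989  0.0326]
1279
rect ((486.52069091796875, -217.5037841796875), (152.040771484375, 33.40506362915039), 78.43460845947266) zpct [0.0095 0.0294 0.033 ]
toprect ((484.91558837890625, -223.576171875), (136.25433349609375, 32.69493865966797), 78.43460845947266)
counter z -5.995324408097913e-05
board 2459 [0.569  0.2735 0.0274] ((568.2725830078125, 286.5838623046875), (180.81004333496094, 237.18797302246094), 2.6266067028045654)
leg top 556 [0.5846 0.0506 0.0861] ((582.9000244140625, 55.147457122802734), (171.2591552734375, 20.998159408569336), 3.064021110534668)
leg top sc 763 [0.5983 0.0601 0.0898] ((637.0362548828125, 81.20325469970703), (299.1417236328125, 78.7090072631836), 23.6492862701416)
board sc [0.5875 0.1181 0.0303]
cam sc [[0.5647 0.1141 0.021 ]] [[0.5752 0.1181 0.03  ]]
```

View pics/crop1.png

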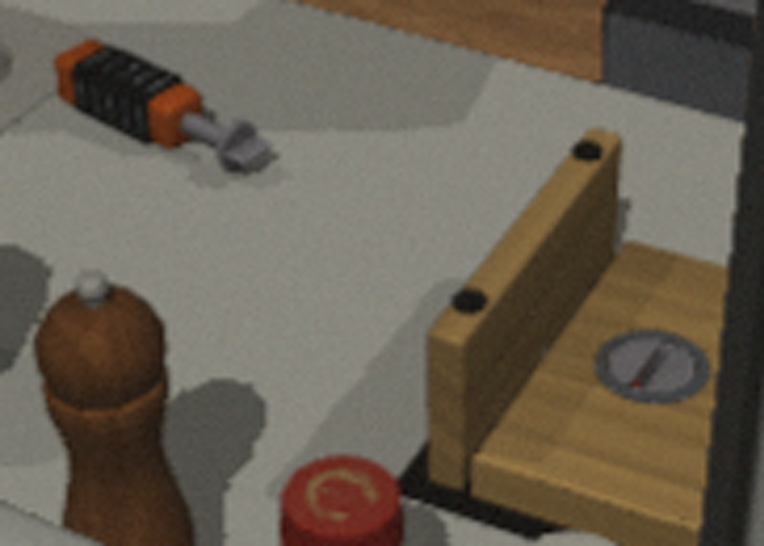

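The crop shows the driver lying rear-right with its blade toward the leg, and the cam slot running roughly along x with its red mark at the window end (crop pixel 637,384). I'll move above the driver's rear end and look from closer.

Request:
servo_tool(
  moves=[305,-114,75,-53,88,305,-114,75,-53,88,305,-114,75,-53,88,305,-114,75,-53,88,305,-114,75,-53,88,305,-114,75,-53,88,305,-114,75,-53,88,305,-114,75,-53,88,305,-114,75,-53,88,305,-114,75,-53,88],
)

```text
time_s: 1.15
ee_pos: [0.4712, -0.2891, 0.1506]
orientation: [180.0, 0.0, 78.0]
wrist_force: [-0.3, 0.4, -0.2]
width: 0.0878
grasp_force: 0.0
```

```bash
python3 - <<'E'
from h import *
np.set_printoptions(precision=4,suppress=True)
d=cap('wrist','w1'); s=manip.get_state(); print(s['ee_pos'],s['orientation'],s['joint_pos'],s['time_s'])
C=cloud(d); q=C[(C[...,2]>.024)&(C[...,2]<.045)&(abs(C[...,0]-.486)<.06)&(C[...,1]<-.12)&(C[...,1]>-.33)]
print(len(q),np.median(q,0)); print(cv2.minAreaRect(np.float32(q[:,:2]*1000)))
q=C[(C[...,2]>.006)&(C[...,2]<.045)&(abs(C[...,0]-.486)<.07)&(C[...,1]<-.12)&(C[...,1]>-.33)]
print(cv2.minAreaRect(np.float32(q[:,:2]*1000)))
hsv=cv2.cvtColor(d['pixels'],cv2.COLOR_BGR2HSV); o=(hsv[...,1]>150)&(hsv[...,0]<18)&(hsv[...,2]>90)
uv=np.argwhere(o)[:,::-1]; P=onplane(d,uv,.032); P=P[(abs(P[:,0]-.486)<.06)&(P[:,1]<-.12)&(P[:,1]>-.33)]; print('orange on plane',len(P),cv2.minAreaRect(np.float32(P[:,:2]*1000)))
E
```

```text
[ 0.4711 -0.2894  0.1508] [179.9806   0.0343  77.9817] [-43.854   12.0728  99.2035  -0.0203  68.6891 -31.8284] 1.2
4369 [ 0.4794 -0.2385  0.031 ]
((481.635009765625, -223.92828369140625), (134.05606079101562, 32.429931640625), 79.85169219970703)
((482.8029479980469, -217.40328979492188), (147.31346130371094, 32.429931640625), 79.85169219970703)
orange on plane 1238 ((479.2049865722656, -243.73858642578125), (92.17266845703125, 27.661808013916016), 78.99565124511719)
```

View pics/w1.png

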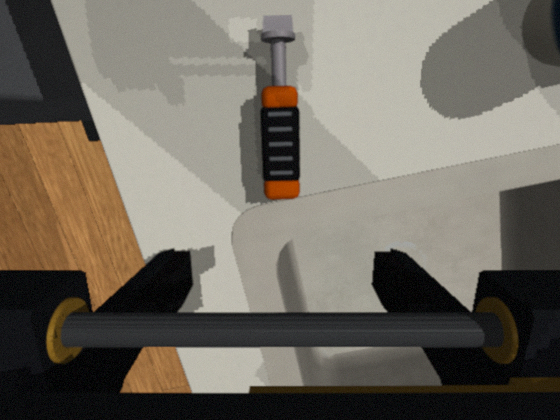

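The wrist view shows the driver straight ahead, with its handle end at (282,195) and its blade at (278,25). I'll grip just the top rear corner of the handle, so it can pivot between the pads, and then lift.

Request:
servo_tool(
  moves=[1,-1,50,-1.5,88,1,-1,95,-1.5,88,1,-1,108,-1.5,88,1,-1,108,-1.5,50,1,-1,108,-1.5,20,1,-1,108,-1.5,20,1,-1,108,-1.5,20,1,-1,108,-1.5,20,1,-1,60,-1.5,20,1,-1,10,-1.5,20,1,-1,0,-1.5,20,1,-1,0,-1.5,20],
)

```text
time_s: 2.4
ee_pos: [0.4724, -0.2883, 0.1535]
orientation: [179.7, 0.2, 79.6]
wrist_force: [0.1, -0.2, -0.6]
width: 0.0202
grasp_force: 0.0
```

```bash
python3 - <<'E'
from h import *
np.set_printoptions(precision=4,suppress=True)
a=cap('side')['pixels'][150:360,120:330]; b=cap('wrist')['pixels']
cv2.imwrite('pics/lift1.png',np.hstack([cv2.resize(a,(420,420)),b])[:, :800]); s=manip.get_state(); print(s['ee_pos'],s['width'],s['grasp_force'],s['moment'],s['wrist_force'])
E
```

```text
[ 0.4704 -0.2865  0.1496] 0.019919041230835082 0.0 [-0.0341 -0.0574  0.0272] [ 0.2217  0.2448 -1.5971]
```

View pics/lift1.png

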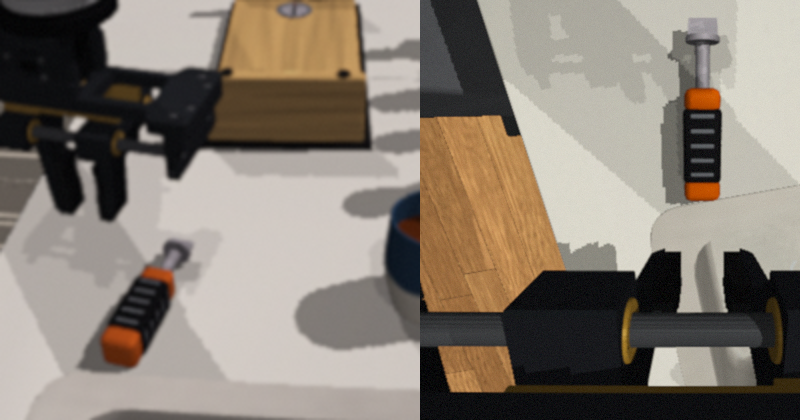

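The side view, left, shows the driver still lying; the gripper holds nothing and has closed to 20 mm. I'll locate the driver again and take a larger overlap, checking the grip before I lift.

```bash
cat >> h.py <<'E'
def drv(d):
    C=cloud(d); q=C[(C[...,2]>.006)&(C[...,2]<.045)&(abs(C[...,0]-.486)<.07)&(C[...,1]<-.12)&(C[...,1]>-.33)]
    return cv2.minAreaRect(np.float32(q[:,:2]*1000)), np.percentile(q[:,2],90)
E
python3 - <<'E'
from h import *
s=manip.get_state(); print(s['ee_pos'],s['orientation'],drv(cap('wrist')))
E
```

```text
[ 0.47040788 -0.28650907  0.14956772] [-1.79947131e+02 -3.23857311e-02  7.95871662e+01] (((483.444580078125, -217.12704467773438), (146.662353515625, 31.993663787841797), 78.61030578613281), np.float64(0.03210903461751889))
```

Request:
servo_tool(
  moves=[2,0,0,0,60,2,0,50,0,60,2,0,100,0,60,2,0,113,0,60,2,0,113,0,60,2,0,113,0,20,2,0,113,0,20,2,0,113,0,20,2,0,113,0,20,2,0,113,0,20],
)

```text
time_s: 3.55
ee_pos: [0.4717, -0.2854, 0.0383]
orientation: [179.9, 0.0, 79.6]
wrist_force: [0.5, 0.3, -0.1]
width: 0.0224
grasp_force: 0.0
```

```bash
python3 - <<'E'
from h import *
np.set_printoptions(precision=4,suppress=True)
a=cap('side')['pixels'][220:360,120:330]; d=cap('wrist'); b=d['pixels']
cv2.imwrite('pics/g2.png',np.hstack([cv2.resize(a,(420,280)),b[140:420]])[:, :800]); s=manip.get_state(); print(s['ee_pos'],s['width'],s['grasp_force']);print(drv(d),proj(d,s['ee_pos']))
E
```

```text
[ 0.4714 -0.2852  0.0378] 0.020009151565523683 0.0
(((481.68841552734375, -225.61798095703125), (128.9717559814453, 32.140846252441406), 79.38562774658203), np.float64(0.032138672890691174)) [[283.4652 256.5018]]
```

View pics/g2.png

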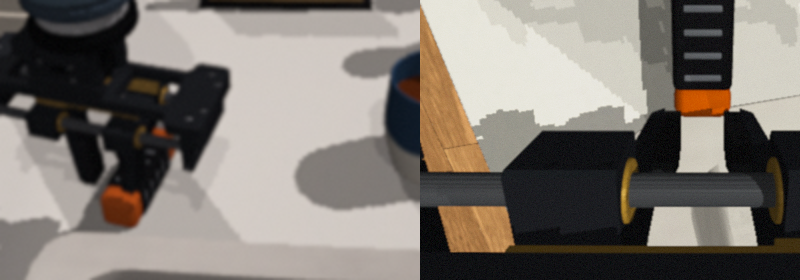

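The wrist crop shows the finger tips at about (655,112) and (745,112), level with the handle's end at (702,112) instead of around it. I'll check where the fingers really are, using depth.

```bash
python3 - <<'E'
from h import *
np.set_printoptions(precision=4,suppress=True)
s=manip.get_state(); T=s['ee_pos']; y=np.deg2rad(s['orientation'][2]); X=np.array([np.cos(y),np.sin(y)]);Y=np.array([np.sin(y),-np.cos(y)])
for n in ['wrist','side']:
    d=cap(n); C=cloud(d); r=C-T; tx=r[...,:2]@X; ty=r[...,:2]@Y; tz=-r[...,2]
    v=d['pixels'].max(-1)<60
    m=(abs(tx)<.04)&(abs(ty)<.06)&(tz>-.04)&(tz<.034)&v&(d['z_map']>0)
    for sgn in (-1,1):
        k=m&(ty*sgn>0)
        print(n,sgn,k.sum()); 
        for lo in np.arange(-.04,.034,.008):
            j=k&(tz>=lo)&(tz<lo+.008)
            if j.sum()>3: print('  tz %.3f n%d tx %.3f..%.3f ty %.3f..%.3f'%(lo,j.sum(),*np.percentile(tx[j],[5,95]),*np.percentile(ty[j],[5,95])))
E
```

```text
wrist -1 2345
  tz -0.040 n475 tx -0.005..0.011 ty -0.024..-0.011
  tz -0.032 n317 tx -0.000..0.011 ty -0.024..-0.011
  tz -0.024 n220 tx 0.008..0.011 ty -0.023..-0.011
  tz -0.016 n49 tx 0.009..0.011 ty -0.019..-0.012
  tz 0.000 n1252 tx 0.015..0.039 ty -0.015..-0.001
  tz 0.008 n32 tx 0.012..0.039 ty -0.016..-0.006
wrist 1 2220
  tz -0.040 n482 tx -0.005..0.011 ty 0.009..0.022
  tz -0.032 n316 tx 0.001..0.011 ty 0.009..0.022
  tz -0.024 n215 tx 0.009..0.011 ty 0.009..0.021
  tz -0.016 n26 tx 0.009..0.010 ty 0.010..0.018
  tz 0.000 n1147 tx 0.014..0.039 ty 0.001..0.014
  tz 0.008 n34 tx 0.013..0.039 ty 0.005..0.015
side -1 183
  tz -0.040 n52 tx -0.010..0.008 ty -0.021..-0.010
  tz -0.032 n54 tx -0.010..0.005 ty -0.021..-0.010
  tz -0.024 n41 tx -0.009..0.006 ty -0.018..-0.009
  tz -0.016 n7 tx -0.008..0.007 ty -0.018..-0.010
  tz 0.000 n29 tx 0.013..0.028 ty -0.014..-0.006
side 1 261
  tz -0.040 n50 tx -0.010..0.006 ty 0.014..0.027
  tz -0.032 n54 tx -0.010..0.009 ty 0.012..0.026
  tz -0.024 n36 tx -0.010..0.008 ty 0.012..0.025
  tz 0.000 n34 tx 0.015..0.037 ty 0.013..0.017
  tz 0.008 n37 tx 0.015..0.040 ty 0.015..0.018
  tz 0.016 n26 tx 0.013..0.035 ty 0.016..0.018
  tz 0.024 n21 tx 0.014..0.039 ty 0.017..0.018
```

Both cameras show the real finger tips about 12–14 mm above the reported TCP, not 19 mm below it, so the reported height is biased by about 32 mm. I'll go 28 mm lower and close.

Request:
servo_tool(
  moves=[-2,0,0,0,60,-2,0,0,0,60,-2,0,10,0,60,-2,0,20,0,60,-2,0,28,0,60,-2,0,28,0,60,-2,0,28,0,20,-2,0,28,0,20,-2,0,28,0,20,-2,0,28,0,20,-2,0,28,0,20],
)

```text
time_s: 4.85
ee_pos: [0.4712, -0.2873, 0.0098]
orientation: [180.0, 0.0, 79.6]
wrist_force: [0.4, -1.1, 1.1]
width: 0.0315
grasp_force: 30.0
```

Gripped at 30 N, width 31.5 mm. Now lifting.

Request:
servo_tool(
  moves=[0,0,-20,0,20,0,0,-50,0,20,0,0,-80,0,20,0,0,-110,0,20,0,0,-140,0,20,0,0,-150,0,20,0,0,-150,0,20],
)

```text
time_s: 5.55
ee_pos: [0.4716, -0.2877, 0.1607]
orientation: [179.9, 0.1, 79.6]
wrist_force: [1.0, 0.3, -2.6]
width: 0.031
grasp_force: 30.0
```

```bash
cat >> h.py <<'E'
def rel(n):
    """points of the scene cloud in tool axes (mm), z down, z=0 at the finger tips (reported TCP -13 mm)"""
    d=cap(n); s=manip.get_state(); T=s['ee_pos']; y=np.deg2rad(s['orientation'][2])
    C=cloud(d)-T; X=C[...,0]*np.cos(y)+C[...,1]*np.sin(y); Y=C[...,0]*np.sin(y)-C[...,1]*np.cos(y)
    return d,np.dstack([X,Y,-C[...,2]])*1000,s
E
python3 - <<'E'
from h import *
np.set_printoptions(precision=1,suppress=True)
for n in ['wrist','side']:
    d,R,s=rel(n); 
    m=(abs(R[...,1])<22)&(R[...,0]>-40)&(R[...,0]<175)&(R[...,2]<R[...,2][d['z_map']>0].max()-30)&(R[...,2]>-25)&(d['z_map']>0)
    print(n,s['ee_pos'],s['width'],s['grasp_force'],m.sum())
    for x in range(-40,170,15):
        j=m&(R[...,0]>=x)&(R[...,0]<x+15)
        if j.sum()>8: print(x,j.sum(),'z',np.percentile(R[...,2][j],[5,25,50,95]),'y',np.percentile(R[...,1][j],[5,95]))
E
```

```text
wrist [ 0.5 -0.3  0.2] 0.03171077902215412 29.99900758266449 18570
-10 889 z [-23.9 -23.1 -22.5 -18.2] y [-15.9  15.5]
5 2333 z [-23.7 -22.8 -22.2 -18.3] y [-16.   15.8]
20 2341 z [-23.1 -22.4 -21.9 -20.4] y [-14.2  13.9]
35 2486 z [-22.1 -21.5 -21.  -19.4] y [-14.2  14. ]
50 2686 z [-21.2 -20.6 -20.1 -18.5] y [-14.2  14. ]
65 2757 z [-20.3 -19.5 -18.6 -16. ] y [-13.6  13.6]
80 1972 z [-18.3 -17.4 -16.4  -6.7] y [-12.3  12.3]
95 1054 z [-8.1 -7.2 -6.5 -3.4] y [-5.1  5.2]
110 924 z [ -7.   -5.7  -3.1 160.2] y [-20.  20.]
125 424 z [158.  158.8 159.3 160.6] y [-20.7  20.6]
140 436 z [158.  158.8 159.4 160.6] y [-21.1  21. ]
155 268 z [158.3 158.9 159.4 160.7] y [-21.  21.]
side [ 0.5 -0.3  0.2] 0.03141494193446343 29.998965561389923 3009
-40 217 z [153.9 154.8 155.5 157. ] y [-20.   19.5]
-25 176 z [153.5 154.4 155.3 157.5] y [-20.4  19.7]
-10 598 z [-23.1 -18.2  -5.4 159.2] y [-18.1  17.5]
5 274 z [-23.2 -21.1 156.9 159. ] y [-18.3  18.4]
20 213 z [-22.5 156.  157.5 159.4] y [-18.9  18.7]
35 243 z [-19.8  -0.2 157.7 159.7] y [-18.4  18.9]
50 256 z [-21.   -7.1 157.1 159.2] y [-18.   18.7]
65 206 z [-16.1   5.9 156.9 159.1] y [-18.6  18.7]
80 145 z [ -4.4 156.5 157.7 159.8] y [-19.7  19.2]
95 155 z [ -8.5 157.4 158.2 159.8] y [-18.6  19.3]
110 135 z [ -5.8 157.4 158.  159.9] y [-20.4  19.2]
125 127 z [156.7 157.5 158.1 159.5] y [-19.5  19.6]
140 115 z [156.2 157.2 157.9 159.7] y [-19.   19.9]
155 114 z [156.3 157.  157.9 159.3] y [-19.8  19.7]
```

The driver is held almost level, drooping about 3.5°. I'll carry it over the shelf and push the blade against the tight leg's inner face, so that it pivots between the pads.

Request:
servo_tool(
  moves=[40,0,0,0,20,88,0,0,-2,20,136,0,0,-4,20,184,-1,0,-6,20,232,-1,0,-8,20,280,-1,0,-10,20,328,-2,0,-12,20,376,-2,0,-13,20,424,-2,0,-13,20,472,-2,0,-13,20,510,-2,0,-13,20,531,-2,0,-13,20],
)

```text
time_s: 6.85
ee_pos: [0.5634, 0.2385, 0.1565]
orientation: [-179.8, 0.0, 92.7]
wrist_force: [0.5, -0.6, -2.6]
width: 0.0309
grasp_force: 30.0
```

Request:
servo_tool(
  moves=[0,0,0,0,20,0,0,0,0,20],
)

```text
time_s: 7.05
ee_pos: [0.5636, 0.2353, 0.157]
orientation: [-179.8, 0.1, 92.6]
wrist_force: [0.1, 0.7, -3.1]
width: 0.0312
grasp_force: 30.0
```

```bash
python3 - <<'E'
from h import *
np.set_printoptions(precision=1,suppress=True)
d,R,s=rel('wrist'); cv2.imwrite('pics/leg.png',d['pixels'])
print(s['ee_pos']*1000,s['orientation'],s['width'],s['grasp_force'],s['joint_pos'])
m=(abs(R[...,1])<22)&(R[...,0]>-40)&(R[...,0]<220)&(R[...,2]>-30)&(d['z_map']>0)&(R[...,2]<s['ee_pos'][2]*1000-45)
for x in range(-40,220,15):
    j=m&(R[...,0]>=x)&(R[...,0]<x+15)
    if j.sum()>8: print(x,j.sum(),'z',np.percentile(R[...,2][j],[5,25,50,95]),'y',np.percentile(R[...,1][j],[5,95]))
W=cloud(d)*1000; q=W[(W[...,2]>75)&(W[...,2]<97)&(W[...,1]>300)]; print('tight leg top',len(q),cv2.minAreaRect(np.float32(q[:,:2])),np.median(q,0)) if len(q)>9 else print('none')
E
```

```text
[563.9 234.7 157.5] [-179.8    0.1   92.6] 0.031999789445726325 29.99909609556198 [11.5 18.7 90.  -0.  71.5  8.9]
-10 781 z [-27.4 -21.2 -20.4 -15.7] y [-17.   14.5]
5 2596 z [-26.2 -21.  -20.3 -16.2] y [-18.3  18.6]
20 2294 z [-21.1 -20.4 -20.  -18.4] y [-15.4  12.8]
35 2500 z [-20.3 -19.6 -19.2 -17.7] y [-15.3  12.9]
50 2702 z [-19.6 -18.9 -18.4 -16.8] y [-15.3  12.9]
65 2778 z [-18.7 -17.9 -17.1 -14.7] y [-14.9  12.5]
80 2127 z [-16.9 -16.  -15.2  -6. ] y [-13.7  11.2]
95 1057 z [-6.9 -6.  -5.1 -2.2] y [-6.4  4.2]
110 602 z [-6.1 -5.3 -4.5 -1.4] y [-6.3  4.2]
none
```

View pics/leg.png

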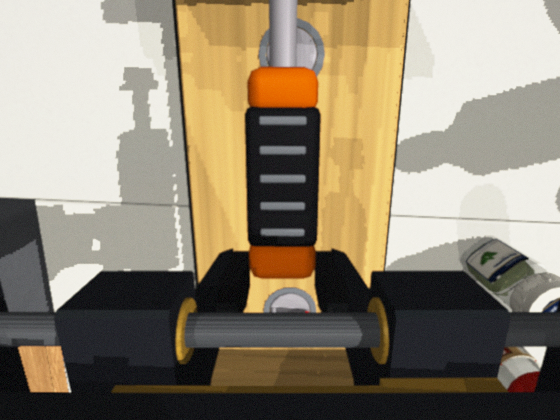

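The wrist view shows the driver over the board, the tight cam under the shank at (292,50) and the loose cam at (290,305). I'll go down and push gently onto the leg.

Request:
servo_tool(
  moves=[0,0,40,0,20,0,0,80,0,20,0,0,100,0,20,0,0,100,0,20,10,0,100,0,20,14,0,100,0,20,18,0,100,0,20,21,0,100,0,20,24,0,100,0,20],
)

```text
time_s: 8.0
ee_pos: [0.5648, 0.2572, 0.0604]
orientation: [179.9, 0.3, 92.7]
wrist_force: [0.8, -19.4, 0.5]
width: 0.0316
grasp_force: 30.0
```

Request:
servo_tool(
  moves=[1,0,-7,0,20,2,0,-14,0,20,4,0,-21,0,20,6,0,-28,0,20,8,0,-34,0,20,11,0,-41,0,20],
)

```text
time_s: 8.6
ee_pos: [0.5635, 0.2704, 0.1011]
orientation: [180.0, 0.0, 92.6]
wrist_force: [-0.5, -2.7, -0.9]
width: 0.0319
grasp_force: 30.0
```

```bash
cat > tilt.py <<'E'
from h import *
np.set_printoptions(precision=1,suppress=True)
d,R,s=rel('wrist')
print(s['ee_pos']*1000,s['orientation'],s['width'],s['grasp_force'],s['wrist_force'],s['time_s'])
m=(abs(R[...,1])<17)&(R[...,0]>-40)&(R[...,0]<160)&(R[...,2]>-35)&(d['z_map']>0)&(R[...,2]<s['ee_pos'][2]*1000-36)
q=[]
for x in range(-40,150,8):
    j=m&(R[...,0]>=x)&(R[...,0]<x+8)
    if j.sum()>30: print(x,j.sum(),'z',np.percentile(R[...,2][j],[5,50,95]),'y',np.percentile(R[...,1][j],[5,95]))
E
python3 tilt.py
```

```text
[564.1 271.2 102.4] [179.9  -0.   92.6] 0.03198813300884867 29.994447827339172 [-0.5 -2.9  0.7] 8.65
-8 548 z [-32.5 -19.4 -16.2] y [-13.6  14.5]
0 1313 z [-29.5 -18.8 -15.5] y [-14.9  14.2]
8 1310 z [-25.9 -15.3 -13.3] y [-14.5  15.8]
16 1227 z [-15.  -13.2 -11.1] y [-15.4  12.5]
24 1206 z [-11.8 -10.1  -8.2] y [-15.4  12.6]
32 1208 z [-8.9 -6.9 -5. ] y [-15.   12.6]
40 1183 z [-5.8 -3.9 -1.9] y [-15.1  12.7]
48 1183 z [-2.6 -0.9  1.3] y [-15.2  12.8]
56 1170 z [0.6 2.3 4.4] y [-15.2  12.8]
64 1069 z [3.3 5.7 9.4] y [-14.8  12.3]
72 1013 z [ 7.8  9.8 12.9] y [-14.1  11.7]
80 469 z [11.1 20.9 26. ] y [-11.2   8.3]
88 350 z [24.  26.5 29.3] y [-6.2  3.8]
96 345 z [26.8 29.3 32.5] y [-6.2  3.8]
104 584 z [30.7 34.2 46.9] y [-11.8   9.6]
112 1008 z [27.  31.8 38.2] y [-12.7  10.4]
120 397 z [27.9 42.6 44.4] y [-12.1   9.9]
128 428 z [41.  44.8 62.2] y [-16.1  16.1]
```

It pivots well, now about 22°. Continuing the arc.

Request:
servo_tool(
  moves=[7,0,-8,0,20,11,0,-16,0,20,15,0,-22,0,20,19,0,-28,0,20,23,0,-34,0,20,27,0,-39,0,20,31,0,-44,0,20,36,0,-49,0,20,45,0,-58,0,20,55,0,-66,0,20],
)

```text
time_s: 9.65
ee_pos: [0.5607, 0.3262, 0.167]
orientation: [-180.0, -0.0, 92.6]
wrist_force: [0.1, -1.7, -3.0]
width: 0.0314
grasp_force: 30.0
```

```bash
python3 tilt.py
```

```text
[561.3 328.1 168.9] [179.9  -0.1  92.6] 0.0317476084086317 29.993968605995178 [-0.8 -0.9 -0.8] 9.7
-24 442 z [-13.  -10.3  -7.4] y [-14.5  11.5]
-16 562 z [-23.  -15.8 -12.5] y [-14.8  14. ]
-8 1178 z [-30.4 -19.1 -15.5] y [-15.   14.1]
0 1839 z [-29.8 -13.2  -6.2] y [-14.7  15.1]
8 1387 z [-6.5 -1.6  3.9] y [-15.3  12.8]
16 1216 z [ 4.4  9.9 15.4] y [-15.2  12.5]
24 1051 z [16.  21.5 27.1] y [-15.2  12.4]
32 911 z [27.7 33.2 38.4] y [-15.4  12.3]
40 781 z [39.3 47.  55.5] y [-13.9  10.8]
48 342 z [68.8 78.4 98.7] y [-11.3   8.3]
56 428 z [82.  90.4 94.8] y [-13.6  10.3]
64 305 z [86.  88.2 91.8] y [-11.6   8.6]
72 584 z [ 80.4  81.6 107. ] y [-15.2  15. ]
80 644 z [80.2 81.3 82.5] y [-15.1  15.6]
88 99 z [81.1 82.5 83.8] y [-15.   15.6]
```

Request:
servo_tool(
  moves=[5,0,-4,0,20,10,0,-7,0,20,16,0,-10,0,20,22,0,-13,0,20,28,0,-16,0,20,34,0,-18,0,20,40,0,-20,0,20,46,0,-22,0,20,52,0,-23,0,20,58,0,-24,0,20],
)

```text
time_s: 10.7
ee_pos: [0.5582, 0.3839, 0.1905]
orientation: [-180.0, 0.0, 92.6]
wrist_force: [-0.3, -2.6, -1.0]
width: 0.031
grasp_force: 30.0
```

```bash
python3 tilt.py
```

```text
[558.1 384.8 190.7] [180.   -0.   92.6] 0.03155601995266277 29.99586582183838 [-0.4 -1.2 -1.9] 10.75
-24 465 z [-21.  -19.9 -15.5] y [-15.5  13.4]
-16 906 z [-22.1 -20.8 -18. ] y [-15.2  13.2]
-8 1473 z [-29.5 -20.8 -11.5] y [-16.7  14.7]
0 3465 z [-20.5   3.6 107.1] y [-15.5  14.1]
8 1079 z [-27.2  48.3 107.9] y [-13.5  15.8]
16 390 z [102.1 103.3 104.4] y [-15.4  15.2]
24 449 z [102.  103.1 104.4] y [-15.2  15.2]
32 377 z [103.7 121.4 148.9] y [-15.2  15.3]
```

```bash
cat > up.py <<'E'
from h import *
np.set_printoptions(precision=1,suppress=True)
d,R,s=rel('wrist')
m=(abs(R[...,1]+1)<9)&(R[...,0]>-8)&(R[...,0]<25)&(R[...,2]>-12)&(R[...,2]<68)&(d['z_map']>0)
q=R[m]; 
k=np.ones(len(q),bool)
for _ in range(8):
    p=np.polyfit(q[k,2],q[k,0],1); r=q[:,0]-np.polyval(p,q[:,2]); k=abs(r)<max(1.2,1.5*np.std(r[k]))
print('front face tx=%.3f*tz+%.1f  tilt %.1f deg n %d; z range'%(*p,np.degrees(np.arctan(p[0])),k.sum()),np.percentile(q[k,2],[2,98]))
f=(abs(R[...,1])<10)&(R[...,0]>-22)&(R[...,0]<-13)&(R[...,2]<0)&(R[...,2]>-35)&(d['z_map']>0)
if f.sum()>20: print('top face tz',np.median(R[f],0))
print(s['ee_pos']*1000,s['orientation'],s['width'],s['grasp_force'],s['wrist_force'],s['time_s'])
E
python3 up.py
```

```text
front face tx=0.117*tz+4.8  tilt 6.7 deg n 1757; z range [-11.1  62.3]
top face tz [-15.8  -0.4 -20.8]
[558.2 384.3 190.5] [180.   -0.   92.6] 0.03124515697626179 29.996335208415985 [-0.6 -1.3 -0.7] 10.8
```

Request:
servo_tool(
  moves=[6,0,0,0,20,11,0,-1,0,20,15,0,-1,0,20,18,0,-1,0,20],
)

```text
time_s: 11.2
ee_pos: [0.5574, 0.4018, 0.1914]
orientation: [-180.0, 0.0, 92.6]
wrist_force: [0.6, -2.3, -0.2]
width: 0.0316
grasp_force: 30.0
```

```bash
python3 up.py
```

```text
front face tx=-0.015*tz+1.4  tilt -0.8 deg n 1410; z range [-11.1  64.4]
top face tz [-15.6   0.2 -22.2]
[557.3 402.1 191.4] [-180.    -0.    92.6] 0.03110653874752356 29.994564950466156 [-0.4 -1.1 -2.2] 11.25
```

The driver is upright in the grip, within about 1°. I'll back away, raise it and carry it over to view the loose cam from above.

Request:
servo_tool(
  moves=[-15,0,0,0,20,-35,0,-25,0,20,-70,0,-60,0,20,-110,0,-65,0,20,-150,0,-65,0,20,-190,0,-65,0,20,-230,0,-65,0,20,-270,0,-65,0,20,-305,-1,-65,0,20,-330,-1,-65,0,20,-342,-1,-65,0,20,-342,-1,-65,0,20],
)

```text
time_s: 12.45
ee_pos: [0.5718, 0.0581, 0.2565]
orientation: [180.0, -0.0, 92.4]
wrist_force: [-0.3, 0.7, -1.4]
width: 0.0313
grasp_force: 30.0
```

```bash
python3 up.py; python3 - <<'E'
from h import *
d=cap('wrist'); pickle.dump(d,open('w5.pkl','wb')); e=cap('scene'); pickle.dump(e,open('s5.pkl','wb'))
c=cv2.resize(e['pixels'][195:275,300:380],(420,420),interpolation=2)
p=proj(d,[[.575,.118,.03]])[0]; print(p)
u,v=int(p[0]),int(p[1]); u=min(max(u,60),500);v=min(max(v,60),360); print(u,v)
a=cv2.resize(d['pixels'][v-60:v+60,u-50:u+50],(350,420),interpolation=2)
cv2.imwrite('pics/cam5.png',np.hstack([a,c]))
E
```

```text
front face tx=0.052*tz+1.5  tilt 3.0 deg n 1591; z range [-11.2  63.1]
top face tz [-16.4  -0.4 -21.5]
[571.8  59.5 256.5] [180.   -0.   92.5] 0.03132903112945974 29.994321763515472 [-0.5  0.7 -1.4] 12.5
[287.86557241 124.98852878]
287 124
```

View pics/cam5.png

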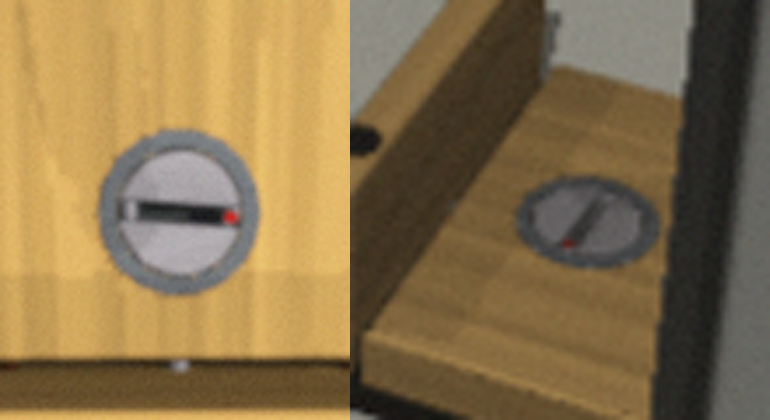

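The wrist crop on the left shows the cam centred at about crop (180,212), with its slot running from (125,209) to the red mark at (232,217). The leg gap lies below it. Now I'll measure the cam in tool axes.

```bash
cat > cam.py <<'E'
from h import *
np.set_printoptions(precision=2,suppress=True)
d=pickle.load(open('w5.pkl','rb')); s=manip.get_state(); T=s['ee_pos']*1000; y=np.deg2rad(s['orientation'][2])
def tool(P): r=P*1000-T; return np.c_[r[:,0]*np.cos(y)+r[:,1]*np.sin(y), r[:,0]*np.sin(y)-r[:,1]*np.cos(y), -r[:,2]]
px=d['pixels']; hsv=cv2.cvtColor(px,cv2.COLOR_BGR2HSV)
roi=np.zeros(px.shape[:2],bool); roi[98:152,262:314]=1
grey=roi&(hsv[...,1]<70)
c=max(cv2.findContours(np.uint8(grey)*255,0,1)[0],key=cv2.contourArea); el=cv2.fitEllipse(cv2.convexHull(c)); print('rim',el)
g=px.max(-1); inner=np.hypot(*(np.indices(g.shape)[::-1]-np.array(el[0])[:,None,None]))<15
dark=inner&(g<75); red=roi&(hsv[...,1]>120)&((hsv[...,0]>170)|(hsv[...,0]<6))&(hsv[...,2]>110)
z=np.median(cloud(d)[grey][:,2]); print('rim z',z)
uv=lambda m:np.argwhere(m)[:,::-1]
print('centre rim',onplane(d,el[0],.030),tool(onplane(d,el[0],.030)))
S=tool(onplane(d,uv(dark),.030)); rc=cv2.minAreaRect(np.float32(S[:,:2])); print('slot',dark.sum(),rc)
l=cv2.fitLine(np.float32(S[:,:2]),cv2.DIST_L2,0,.01,.01).ravel(); print('line',l, 'deg from tool y',np.degrees(np.arctan2(l[0],l[1])))
Rr=tool(onplane(d,uv(red),.030)); print('red',red.sum(),Rr.mean(0),'dir',np.degrees(np.arctan2(*(Rr.mean(0)-tool(onplane(d,el[0],.030))[0])[:2])))
E
python3 cam.py
```

```text
rim ((287.7716369628906, 124.11871337890625), (45.33696365356445, 46.844600677490234), 5.597835063934326)
rim z 0.029069463645551546
centre rim [[0.57 0.12 0.03]] [[ 58.03   5.76 226.42]]
slot 108 ((57.65692138671875, 6.459558963775635), (5.09896993637085, 26.048452377319336), 4.722625732421875)
line [ 0.08 -1.   57.74  6.59] deg from tool y 175.13824
red 12 [ 56.2   22.51 226.42] dir -6.206932969014521
```

```bash
cat > tip.py <<'E'
from h import *
np.set_printoptions(precision=1,suppress=True)
d,R,s=rel('wrist'); print(s['ee_pos']*1000,s['time_s'],s['orientation'])
for lo,hi in [(-18,-10),(0,10),(10,20),(20,30),(30,40),(40,50),(50,60),(60,70),(75,85),(85,95),(95,104),(104,109),(109,113),(113,118),(118,122),(122,126),(126,129)]:
    m=(R[...,2]>lo)&(R[...,2]<hi)&(abs(R[...,1])<24)&(R[...,0]>-30)&(R[...,0]<25)&(d['z_map']>0)&(R[...,2]<s['ee_pos'][2]*1000-36)
    if m.sum()>5: q=R[m]; print(lo,hi,m.sum(),'tx',np.percentile(q[:,0],[5,50,95]),'ty',np.percentile(q[:,1],[1,99]),np.percentile(q[:,1],[1,99]).mean())
E
python3 tip.py
```

```text
[571.7  61.  256.4] 12.65 [-180.    -0.    92.7]
-18 -10 901 tx [-13.4   1.5   9.5] ty [-23.1  22.9] -0.11104113342201316
0 10 480 tx [1.9 2.9 3.5] ty [-16.3  14.4] -0.9393629561429799
10 20 412 tx [2.3 3.5 4.1] ty [-16.1  14.6] -0.739059155339338
20 30 354 tx [3.1 4.  4.6] ty [-16.1  14.5] -0.7739590358740607
30 40 305 tx [3.4 4.5 5.1] ty [-16.3  14.7] -0.8190192978546866
40 50 278 tx [4.2 5.  5.7] ty [-15.8  14.5] -0.6355087294534405
50 60 129 tx [4.3 5.1 5.7] ty [-15.3  13.8] -0.7761028846992071
60 70 122 tx [3.5 4.9 5.3] ty [-14.1  12.5] -0.7917196734715439
85 95 7 tx [-2.8 -2.3 -2.1] ty [-2.4  2.3] -0.06849816323991154
95 104 44 tx [-4.2 -2.5 -1.8] ty [-5.5  4.5] -0.459885727260549
104 109 341 tx [-6.5 -0.7  5.2] ty [-13.5  12.6] -0.45173850941205806
109 113 48 tx [-6.8  2.7  6.4] ty [-11.9  12.6] 0.3723534798398642
```

```bash
cat > both.py <<'E'
from h import *
np.set_printoptions(precision=2,suppress=True)
YAW=np.deg2rad(92.6); out=[]
for i in range(4):
    d=cap('wrist'); px=d['pixels']
    T=lambda P:np.c_[P[:,0]*np.cos(YAW)+P[:,1]*np.sin(YAW),P[:,0]*np.sin(YAW)-P[:,1]*np.cos(YAW),P[:,2]]*1000
    C=cloud(d); R=T(C.reshape(-1,3)).reshape(C.shape)
    hsv=cv2.cvtColor(px,cv2.COLOR_BGR2HSV); u,v=[int(round(t)) for t in proj(d,[[.5745,.118,.03]])[0]]
    roi=np.zeros(px.shape[:2],bool); roi[max(v-27,0):v+28,u-27:u+28]=1
    c=max(cv2.findContours(np.uint8(roi&(hsv[...,1]<70))*255,0,1)[0],key=cv2.contourArea); el=cv2.fitEllipse(cv2.convexHull(c))
    cen=T(onplane(d,el[0],.030))[0]
    k=(np.hypot(*(np.indices(roi.shape)[::-1]-np.array(el[0])[:,None,None]))<15)&(px.max(-1)<75)
    S=T(onplane(d,np.argwhere(k)[:,::-1],.030)); l=cv2.fitLine(np.float32(S[:,:2]),cv2.DIST_L2,0,.01,.01).ravel()
    # driver handle front face, centre at several heights, z in world mm
    E=T(d['extrinsics'][None,:3,3]) [0]; zt=manip.get_state()['ee_pos'][2]*1000
    r=R-[E[0]-72,E[1],zt]; r[...,2]*=-1
    m=(abs(r[...,1])<10)&(r[...,0]>-10)&(r[...,0]<20)&(r[...,2]>0)&(r[...,2]<55)&(d['z_map']>0); q=r[m]
    kk=np.ones(len(q),bool)
    for _ in range(6): p=np.polyfit(q[kk,2],q[kk,0],1); e=q[:,0]-np.polyval(p,q[:,2]); kk=abs(e)<1.5
    b=(abs(r[...,1])<24)&(r[...,0]>-10)&(r[...,0]<20)&(r[...,2]>5)&(r[...,2]<45)&(d['z_map']>0)
    ay=np.percentile(r[b][:,1],[1,99]).mean()
    tip=np.polyval(p,126)-16*np.hypot(1,p[0])+E[0]-72
    out.append([cen[0]-tip,cen[1]-(ay+E[1]),l[2]-tip,l[3]-(ay+E[1]),np.degrees(np.arctan(p[0])),np.degrees(np.arctan(l[0]/l[1])),tip-E[0]+72])
print('rim-tip x,y | slot-tip x,y | tilt | slot angle | tip x');print(np.array(out));print(np.median(out,0))
E
python3 both.py
```

```text
rim-tip x,y | slot-tip x,y | tilt | slot angle | tip x
[[64.58  6.63 64.39  7.1   2.85 -4.51 -8.11]
 [64.48  6.58 64.29  7.23  2.86 -4.56 -8.06]
 [64.56  6.52 64.37  7.22  2.85 -4.93 -8.11]
 [64.73  6.52 64.54  7.3   2.81 -4.67 -8.21]]
[64.57  6.55 64.38  7.22  2.85 -4.61 -8.11]
```

Request:
servo_tool(
  moves=[30,4,0,2,20,55,7,0,4.8,20,64,7,0,4.8,20,64.5,7.4,30,4.8,20,64.5,7.4,60,4.8,20,64.5,7.4,80,4.8,20,64.5,7.4,90,4.8,20,64.5,7.4,92,4.8,20,64.5,7.4,92,4.8,20],
)

```text
time_s: 13.75
ee_pos: [0.5768, 0.1243, 0.1651]
orientation: [180.0, 0.0, 87.8]
wrist_force: [0.0, -0.2, -1.8]
width: 0.0315
grasp_force: 30.0
```

```bash
python3 up.py; python3 - <<'E'
from h import *
d=cap('wrist'); pickle.dump(d,open('w6.pkl','wb')); e=cap('scene')
c=cv2.resize(e['pixels'][185:265,310:380],(367,420),interpolation=2)
p=proj(d,[[.5745,.118,.03]])[0]; print(p); u,v=int(p[0]),int(p[1])
a=cv2.resize(d['pixels'][v-50:v+50,u-50:u+50],(420,420),interpolation=2)
cv2.imwrite('pics/cam6.png',np.hstack([a,c]))
E
```

```text
front face tx=0.046*tz+2.7  tilt 2.7 deg n 1632; z range [-11.2  65.2]
top face tz [-15.8  -0.3 -21. ]
[577.2 124.3 165.7] [179.9  -0.   87.8] 0.03152601812171147 29.994449615478516 [ 0.4  0.8 -2.5] 13.8
[280.0175467  201.16622925]
```

View pics/cam6.png

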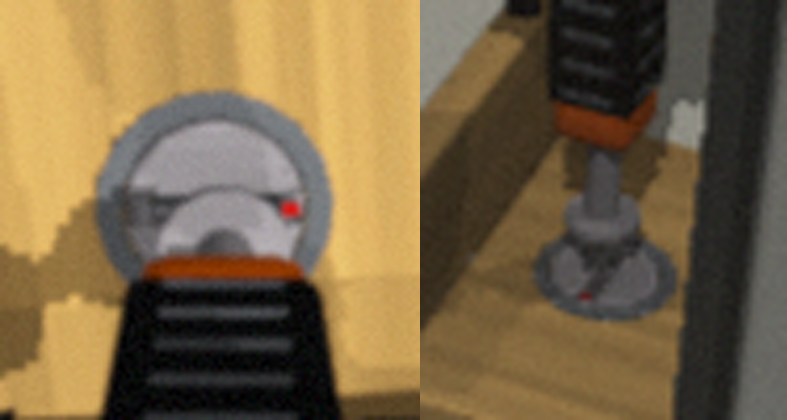

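The left crop shows the collar over the cam, with the collar axis at crop x≈227 and the rim centre at x≈213; the slot's ends show at (140,200) and (290,205), on the slot line. I'll measure the sideways offset.

```bash
cat > off.py <<'E'
from h import *
np.set_printoptions(precision=2,suppress=True)
out=[]
for i in range(3):
    d,R,s=rel('wrist'); px=d['pixels']; E=d['extrinsics']; hsv=cv2.cvtColor(px,cv2.COLOR_BGR2HSV)
    y=np.deg2rad(s['orientation'][2]); T=s['ee_pos']
    tool=lambda P:np.c_[(P-T)[:,0]*np.cos(y)+(P-T)[:,1]*np.sin(y),(P-T)[:,0]*np.sin(y)-(P-T)[:,1]*np.cos(y)]*1000
    # rim outer edge (grey / wood boundary), upper part, on plane 30 mm -> circle fit
    u,v=proj(d,[[.5745,.118,.03]])[0]; pts=[]
    for a in np.r_[np.arange(-180,1,4)]:
        ca,sa=np.cos(np.deg2rad(a)),np.sin(np.deg2rad(a)); prev=None
        rr=np.arange(36,18,-.25); sat=cv2.remap(hsv[...,1].astype(np.float32),np.float32([u+rr*ca]),np.float32([v+rr*sa]),1).ravel()
        j=np.argmax(sat<85)
        if sat[0]>100 and sat[j]<85: pts.append([u+rr[j]*ca,v+rr[j]*sa])
    P=tool(onplane(d,np.array(pts),.030))
    def circ(P):
        k=np.ones(len(P),bool)
        for _ in range(5):
            A=np.c_[2*P,np.ones(len(P))]; c=np.linalg.lstsq(A[k],(P[k]**2).sum(1),rcond=None)[0]; r=np.sqrt(c[2]+c[0]**2+c[1]**2); e=abs(np.hypot(*(P-c[:2]).T)-r); k=e<max(.7,2*np.median(e))
        return np.r_[c[:2],r,k.sum()]
    m=(hsv[...,1]<60)&(abs(R[...,1])<18)&(R[...,0]>-20)&(R[...,0]<15)&(R[...,2]>97)&(R[...,2]<111)&(d['z_map']>0)
    n=(hsv[...,1]<60)&(abs(R[...,1])<12)&(R[...,0]>-20)&(R[...,0]<5)&(R[...,2]>85)&(R[...,2]<101)&(d['z_map']>0)
    q=R[m]; yy=np.percentile(q[:,1],[1,99]); sh=np.percentile(R[n][:,1],[2,98])
    hb=(abs(R[...,1])<24)&(R[...,0]>-10)&(R[...,0]<20)&(R[...,2]>5)&(R[...,2]<45)&(d['z_map']>0); hy=np.percentile(R[hb][:,1],[1,99])
    out.append(np.r_[circ(P),yy,yy.mean(),sh.mean(),hy.mean(),q[:,0].max()])
print('rim cx cy r n | collar y0 y1 mid | shank mid | handle mid | collar front x');print(np.array(out))
E
python3 off.py
```

```text
rim cx cy r n | collar y0 y1 mid | shank mid | handle mid | collar front x
[[ -5.63  -1.99  25.87  46.   -13.14  12.92  -0.11   0.28  -0.74   6.11]
 [ -5.65  -1.82  25.88  46.   -13.11  12.94  -0.09  -0.1   -0.67   6.03]
 [ -5.71  -1.62  25.9   46.   -13.1   12.94  -0.08  -0.11  -0.71   6.15]]
```

Request:
servo_tool(
  moves=[1,-1.7,0,0,20,1,-1.7,3,0,20,1,-1.7,6,0,20,1,-1.7,8,0,20,1,-1.7,10,0,20,1,-1.7,12,0,20,1,-1.7,12,0,20],
)

```text
time_s: 14.75
ee_pos: [0.5745, 0.1255, 0.152]
orientation: [-180.0, 0.0, 87.8]
wrist_force: [0.2, -0.4, -1.9]
width: 0.0317
grasp_force: 30.0
```

Request:
servo_tool(
  moves=[0,0,2,0,20,0.5,0,4,0,20,1.5,0,6,0,20,2.5,0,8,0,20,3.5,0,9,0,20,3.5,0,10,0,20],
)

```text
time_s: 15.35
ee_pos: [0.5752, 0.1293, 0.143]
orientation: [180.0, -0.0, 87.8]
wrist_force: [-1.3, 1.1, 5.6]
width: 0.0317
grasp_force: 30.0
```

```bash
python3 up.py; python3 tip.py | tail -8
```

```text
front face tx=0.029*tz+2.5  tilt 1.7 deg n 1547; z range [-11.3  64.8]
top face tz [-15.6   0.1 -21.8]
[575.2 129.2 143. ] [180.   -0.   87.8] 0.03106674333212131 29.99325692653656 [-1.  -0.2  2.8] 15.4
10 20 386 tx [2.  3.  3.5] ty [-16.4  14.5] -0.935382683397731
20 30 336 tx [2.4 3.4 3.9] ty [-16.3  14.3] -0.9663194741006498
30 40 305 tx [2.8 3.6 4.2] ty [-16.1  14.3] -0.8704552356843838
40 50 256 tx [3.  4.  4.5] ty [-16.4  14.6] -0.9379357093134155
50 60 127 tx [3.  4.  4.5] ty [-15.3  13.9] -0.7171828912030813
60 70 126 tx [2.  3.4 3.8] ty [-13.9  12.5] -0.681489086313281
95 104 34 tx [-6.2 -4.9 -4.1] ty [-5.4  4. ] -0.7157292042456511
104 109 42 tx [-7.1 -4.2  1.6] ty [-11.8  10.5] -0.645103727513427
```

The collar is down: the handle's top is at 165 mm, as expected for fully home, and the wrist feels a light reaction. I'll remove the last 1.7° of tilt, press and check.

Request:
servo_tool(
  moves=[1.5,0,0,0,20,3,0,0,0,20,4,0,1,0,20,4,0,2,0,20,4,0,2,0,20],
)

```text
time_s: 15.95
ee_pos: [0.576, 0.1333, 0.1423]
orientation: [179.9, -0.0, 87.8]
wrist_force: [-3.3, 0.3, 11.0]
width: 0.0314
grasp_force: 30.0
```

```bash
python3 up.py
```

```text
front face tx=0.000*tz+1.9  tilt 0.0 deg n 1445; z range [-11.3  63.2]
top face tz [-15.4   0.  -22.2]
[575.9 133.2 142.3] [179.9  -0.   87.8] 0.031500752761036185 30.020434856414795 [-2.7 -0.  10.8] 16.0
```

Upright and home. I'll let go and lift clear.

Request:
servo_tool(
  moves=[4,0,-1,0,36,4,0,-1,0,45,4,0,-1,0,60,4,0,-1,0,70,0,0,-10,0,70,0,0,-40,0,70,0,0,-60,0,70,0,0,-60,0,70],
)

```text
time_s: 16.8
ee_pos: [0.5773, 0.1328, 0.2044]
orientation: [179.6, -0.0, 87.8]
wrist_force: [0.6, -0.5, 0.6]
width: 0.0698
grasp_force: 0.0
```

```bash
cat > stand.py <<'E'
from h import *
np.set_printoptions(precision=2,suppress=True)
s=manip.get_state(); print(s['ee_pos']*1000,s['orientation'],s['joint_pos'],s['time_s'],s['wrist_force'])
for n in ['wrist','wrist','side','scene']:
    d=cap(n); C=cloud(d)*1000; ok=(d['z_map']>0)&(np.hypot(C[...,0]-575,C[...,1]-118)<45)
    hsv=cv2.cvtColor(d['pixels'],cv2.COLOR_BGR2HSV); o=ok&(hsv[...,1]>130)&(hsv[...,0]<12)&(hsv[...,2]>60)
    t=C[o&(C[...,2]>156)&(C[...,2]<172)]
    if len(t)>10:
        tt=t[t[:,2]>np.median(t[:,2])-4]; print(n,'top',len(tt),np.median(tt,0),cv2.minAreaRect(np.float32(tt[:,:2])))
    b=C[o&(C[...,2]>68)&(C[...,2]<90)]
    if len(b)>10: print(n,'lower orange',len(b),np.median(b,0),b.min(0),b.max(0))
E
python3 stand.py
```

```text
[577.29 132.79 204.41] [179.61  -0.02  87.77] [ 1.48 13.35 91.03 -0.   75.23  3.71] 16.8 [ 0.64 -0.49  0.58]
wrist top 313 [567.13 118.25 164.21] ((572.4426879882812, 120.388427734375), (29.47133445739746, 26.96499252319336), 88.97357940673828)
wrist lower orange 48 [575.08 134.32  81.42] [562.11 132.54  77.4 ] [588.34 134.99  89.36]
wrist top 360 [567.39 119.52 164.22] ((573.7443237304688, 120.30413055419922), (28.782081604003906, 28.97014045715332), 86.3901596069336)
wrist lower orange 49 [576.63 134.45  82.17] [563.46 133.2   77.81] [589.33 135.73  89.95]
side top 92 [576.62 111.29 163.57] ((576.1215209960938, 115.74766540527344), (29.379880905151367, 30.723716735839844), 4.2248311042785645)
side lower orange 52 [577.43 104.42  81.58] [565.87 100.26  71.54] [589.16 108.83  88.97]
scene top 173 [581.48 120.98 166.17] ((577.6625366210938, 119.80684661865234), (28.482881546020508, 29.946239471435547), 0.9582342505455017)
scene lower orange 86 [588.64 122.65  82.34] [568.06 105.6   74.29] [592.34 133.62  88.91]
```

The driver stands by itself, with its top at (575,119,164.5) mm. I'll re-grip it centred from above.

Request:
servo_tool(
  moves=[-10,0,0,0,70,-10,0,0,0,70,-10,0,30,0,70,-10,0,60,0,70,-10,0,80,0,70,-10,0,87,0,70,-10,0,87,0,45,-10,0,87,0,20,-10,0,87,0,20,-10,0,87,0,20,-10,0,87,0,20],
)

```text
time_s: 18.1
ee_pos: [0.5751, 0.1231, 0.1143]
orientation: [179.9, -0.0, 87.8]
wrist_force: [1.6, -0.7, -0.3]
width: 0.0322
grasp_force: 0.0
```

```bash
python3 - <<'E'
from h import *
np.set_printoptions(precision=2,suppress=True)
d,R,s=rel('wrist'); print(s)
m=(abs(R[...,1]+1)<9)&(R[...,0]>8)&(R[...,0]<25)&(R[...,2]>-10)&(R[...,2]<38)&(d['z_map']>0); q=R[m]
print(np.polyfit(q[:,2],q[:,0],1),np.median(q,0))
E
```

```text
{'time_s': 18.15, 'joint_pos': array([ 0.52, 18.86, 95.36,  0.  , 65.7 ,  2.74]), 'dq': array([ 0.02,  0.12, -0.03,  0.09, -0.08,  0.07]), 'effort': array([ -0.04, -45.8 , -29.64,   0.04,   0.01,  -0.01]), 'ee_pos': array([0.58, 0.12, 0.11]), 'orientation': array([179.92,  -0.01,  87.79]), 'wrist_force': array([-0.07,  0.41,  1.14]), 'moment': array([ 0.  , -0.01, -0.01]), 'grasp_force': 29.997027735225856, 'width': 0.03169196363122794}
[-0.02 12.4 ] [12.3  -0.89  8.37]
```

Request:
servo_tool(
  moves=[0,0,0,0,45,0,0,0,0,45,-4,0,0,0,45,-4,0,0,0,45,-4,0,0,0,20,-4,0,0,0,20,-4,0,0,0,20,-4,0,0,0,20],
)

```text
time_s: 18.95
ee_pos: [0.5745, 0.119, 0.1134]
orientation: [180.0, 0.0, 87.8]
wrist_force: [0.7, -0.0, 0.6]
width: 0.0315
grasp_force: 30.0
```

```bash
cat > face.py <<'E'
from h import *
np.set_printoptions(precision=2,suppress=True)
for i in range(2):
    d,R,s=rel('wrist')
    m=(abs(R[...,1]+1)<9)&(R[...,0]>8)&(R[...,0]<25)&(R[...,2]>-10)&(R[...,2]<38)&(d['z_map']>0); q=R[m]
    print(np.polyfit(q[:,2],q[:,0],1),np.median(q,0))
print(s['ee_pos']*1000,s['orientation'],s['wrist_force'],s['moment'],s['grasp_force'],s['width'],s['time_s'],s['joint_pos'][5])
E
python3 face.py
```

```text
[-0.02 16.52] [16.41 -0.9   8.17]
[-0.02 16.49] [16.39 -0.86  7.82]
[574.45 119.04 113.35] [-180.      0.     87.79] [ 0.53 -0.54  0.38] [-0.11 -0.12 -0.03] 29.97504158585798 0.03156695910367665 19.05 2.3399801708973995
```

Centred. Now turning clockwise.

Request:
servo_tool(
  moves=[0,0,0,5,20,0,0,0,11,20,0,0,0,17,20,0,0,0,23,20,0,0,0,29,20,0,0,0,35,20,0,0,0,41,20,0,0,0,47,20,0,0,0,53,20,0,0,0,59,20,0,0,0,65,20,0,0,0,70,20],
)

```text
time_s: 20.25
ee_pos: [0.5747, 0.1196, 0.1134]
orientation: [-180.0, -0.1, 17.6]
wrist_force: [1.8, 2.2, -0.8]
width: 0.0316
grasp_force: 30.0
```

```bash
python3 face.py
```

```text
[-0.01 15.6 ] [15.52 -1.04  8.03]
[-0.01 15.66] [15.59 -0.91  8.03]
[574.67 119.56 113.41] [-179.97   -0.05   17.76] [ 1.53  1.42 -1.89] [ 0.54 -0.39  0.14] 29.961864600190893 0.03188630629747645 20.35 72.36778232515297
```

Request:
servo_tool(
  moves=[0,0,0,6,20,0,0,0,11,20,0,0,0,15,20,0,0,0,18,20,0,0,0,18,20],
)

```text
time_s: 20.85
ee_pos: [0.5749, 0.1197, 0.1134]
orientation: [-179.9, -0.1, -0.1]
wrist_force: [3.2, 3.3, -3.0]
width: 0.0315
grasp_force: 30.0
```

```bash
python3 face.py
```

```text
[-0.01 15.63] [15.57 -0.81  7.79]
[-0.01 15.6 ] [15.55 -1.22  7.93]
[574.8  119.59 113.45] [-179.95   -0.05   -0.05] [ 2.98  3.93 -2.12] [ 0.97 -0.7   0.12] 29.959785451646894 0.031575830298618816 20.95 90.17643809052754
```

Request:
servo_tool(
  moves=[0,0,0,2,20,0,0,0,4,20,0,0,0,5,20,0,0,0,5,20],
)

```text
time_s: 21.35
ee_pos: [0.5748, 0.1196, 0.1135]
orientation: [-179.9, -0.1, -5.1]
wrist_force: [3.3, 4.1, -2.3]
width: 0.0318
grasp_force: 30.0
```

```bash
python3 face.py
```

```text
[-0.01 15.56] [15.5  -1.09  7.96]
[-0.01 15.58] [15.53 -1.14  7.89]
[574.82 119.59 113.44] [-179.94   -0.05   -5.08] [ 2.58  3.13 -2.85] [ 1.07 -0.77  0.14] 29.970758641138673 0.03167120668048638 21.45 95.2038844028905
```

Request:
servo_tool(
  moves=[0,0,0,1,20,0,0,0,2,20,0,0,0,3,20,0,0,0,3,20],
)

```text
time_s: 21.85
ee_pos: [0.5747, 0.1195, 0.1135]
orientation: [-180.0, -0.0, -8.1]
wrist_force: [2.7, 4.2, -1.7]
width: 0.0315
grasp_force: 30.1
```

```bash
python3 face.py
```

```text
[-0.01 15.62] [15.57 -1.05  8.03]
[-0.01 15.63] [15.58 -1.1   7.89]
[574.73 119.51 113.49] [-179.96   -0.04   -8.05] [ 2.6   3.75 -2.85] [ 1.15 -0.76  0.66] 30.145103931427002 0.03218460752461279 21.95 98.18781954154599
```

The moment about the axis has jumped to 0.66 N m, so the stop is reached. I'll press 2° further and check again.

Request:
servo_tool(
  moves=[0,0,0,1,20,0,0,0,2,20,0,0,0,2,20],
)

```text
time_s: 22.25
ee_pos: [0.5745, 0.1193, 0.1135]
orientation: [-180.0, -0.0, -10.2]
wrist_force: [3.0, 4.4, -2.1]
width: 0.0319
grasp_force: 30.5
```

```bash
python3 face.py
```

```text
[-0.01 15.77] [15.73 -1.02  7.86]
[-0.01 15.79] [15.72 -1.04  8.02]
[574.57 119.22 113.55] [-179.99   -0.02  -10.15] [ 2.83  3.64 -1.35] [ 1.14 -0.6   0.91] 30.513566471636295 0.0318545532234072 22.35 100.28335949726996
```

Stop confirmed. I'll relax the twist, open and lift straight up.

Request:
servo_tool(
  moves=[0,0,0,-3,20,0,0,0,-5,20,0,0,0,-5,20,0,0,0,-5,36,0,0,0,-5,50,0,0,0,-5,70,0,0,-20,-5,70,0,0,-60,-5,70,0,0,-100,-5,70,0,0,-130,-5,70,-50,0,-130,-5,70,-70,0,-130,-5,70],
)

```text
time_s: 23.55
ee_pos: [0.5035, 0.1316, 0.2441]
orientation: [180.0, 0.0, -5.2]
wrist_force: [0.1, 0.1, -0.8]
width: 0.0701
grasp_force: 0.0
```

```bash
python3 stand.py; python3 - <<'E'
from h import *
a=cap('scene')['pixels'][150:290,280:390]; d=cap('wrist'); b=d['pixels']
cv2.imwrite('pics/end.png',np.hstack([cv2.resize(a,(330,420),interpolation=2),b])[:, :800])
C=cloud(cap('scene'))*1000; q=C[(C[...,2]>84)&(C[...,2]<93)&(C[...,1]>35)&(C[...,1]<85)&(C[...,0]>490)&(C[...,0]<670)]; print('leg top now',cv2.minAreaRect(np.float32(q[:,:2])))
C=cloud(pickle.load(open('scene0.pkl','rb')))*1000; q=C[(C[...,2]>84)&(C[...,2]<93)&(C[...,1]>35)&(C[...,1]<85)&(C[...,0]>490)&(C[...,0]<670)]; print('leg top start',cv2.minAreaRect(np.float32(q[:,:2])))
E
```

```text
[503.49 131.59 244.08] [179.98   0.02  -5.23] [ 1.58  2.41 98.62 -0.02 78.99 96.81] 23.55 [ 0.12  0.13 -0.79]
wrist top 261 [566.88 117.04 162.32] ((574.9503173828125, 119.9381103515625), (30.837982177734375, 30.697542190551758), 86.01500701904297)
wrist top 251 [567.13 118.61 162.19] ((574.9755859375, 119.76653289794922), (30.834121704101562, 30.94449234008789), 87.58097076416016)
side top 87 [576.56 111.87 163.83] ((576.606689453125, 116.72488403320312), (28.163169860839844, 30.274051666259766), 86.92874908447266)
side lower orange 51 [577.57 104.91  81.29] [565.77 100.49  73.32] [589.28 109.6   87.79]
scene top 176 [580.88 121.33 166.46] ((577.7939453125, 120.30182647705078), (27.64512062072754, 30.935279846191406), 85.56449890136719)
scene lower orange 88 [589.18 123.17  82.65] [567.46 108.45  74.43] [592.59 133.62  88.98]
leg top now ((580.401611328125, 60.96723175048828), (179.11456298828125, 18.58094596862793), 2.7884273529052734)
leg top start ((579.8883056640625, 56.107215881347656), (180.26368713378906, 19.246992111206055), 2.603057861328125)
```

View pics/end.png

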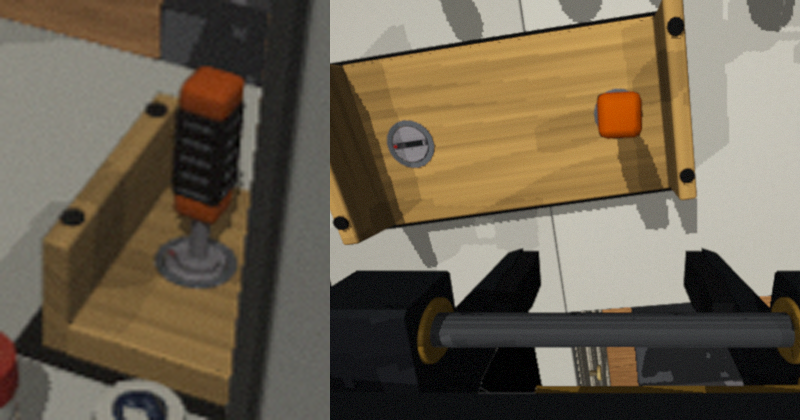

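The final picture shows the driver upright in the cam (handle at (210,140) left, (620,115) right). The leg is tight against the board with no gap, and measures 4.9 mm closer than at the start. Handing in.

```bash
python3 -c "
from plant import job
print(job.finish_job())"
```

```text
the job is handed in; nothing more can be done
None
```

The driver stands upright by itself in the slot, the cam is turned clockwise to its stop and the leg is drawn in about 4.9 mm and tight against the board; the job is handed in at about 24 s with the gripper clear.

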